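# Put the torch nozzle away in the push-catch consumables box

### The arm

A 7-joint arm with a two-finger parallel gripper is mounted at the origin on a cart in front of the work surface, level with it; the furniture and walls round the work are solid. World frame = base frame: x ahead of the robot, y to its left, z up, the work surface at z = 0. Lengths are in m, angles in degrees, forces in N, time in s.
With the tool pointing down it reaches from about 0.425 to 0.875 m from the base axis. Payload 4.7 kg.
Tool frame: the origin (TCP) lies at the very end of the fingers, on their centre line; the grasp point (between the pads) lies 19 mm behind it; z points along the fingers, y is the direction in which the jaws open and shut (so a half turn about z gives the same grasp; the last joint's range is limited). The gripper opens to 87 mm and grips with 3 to 60 N. Pads are 19 mm wide; open, the fingers measure 117 mm over their backs; the gripper's body (75 mm by 190 mm) begins 51 mm behind the grasp point.
Start: joints at [67.557, 18.392, -4.016, 83.108, 1.295, 78.541, -3.26], TCP at [0.257, -0.597, 0.223] pointing down, gripper open.
Joint ranges: [-163.93, 163.93], [-17.29, 119.83], [-79.2, 71.16], [3.27, 140.29], [-89.18, 269.18], [5.43, 117.66], [-154.24, 154.24]. Speed limits (degrees/s): [147.25, 147.25, 180, 180, 180, 180, 180].

### API

Orientations are given as [roll, pitch, yaw] about the fixed x, y, z axes, in that order (R = Rz(yaw) Ry(pitch) Rx(roll)).
In Python, from cell import env gives the robot as it stands.
- The arm moves only by the tool servo_tool, never from a script. Its argument "increments" is a list that holds one entry, the list of rows, each a list of 7 numbers: the shift along the tool's x, y, z in m, then the turn, a rotation vector about the tool's x, y, z in degrees, then the opening, from -1 (shut) to 1 (fully open). In form: [[[dx, dy, dz, rx, ry, rz, fingers], ...]]. A call has 1 to 20 rows; each row is the pose to reach, as a shift and turn from the pose commanded when the call began, along the tool's axes at that moment; what a row does not reach only later rows make up. A row lasts 1/10 s, in which the tool goes at most 50 mm and 8.59 degrees, less where a joint would pass 70% of its speed; a pose out of reach is approached as far as the arm can. A call with a gripper value outside its range is refused whole. The fingers move at their own pace and stop on an object; "squeeze" is the grip in N (left out, the last holds). Time passes only in rows, so rows that repeat a pose let the fingers close. It gives the time, the measured TCP pose, the force and the opening at its end, in the units of the state.
- env.get_obs(): the state, without advancing time (a new reading comes with each control period).
- env.read_camera(name): name is "scene" or "top" or "wrist"; returns a dict with "frame" (400x640x3 uint8, blue, green, red), "intrinsics" (3x3 intrinsics, pixels), "rvec" (rotation vector, rad) and "tvec" (3), from world to camera coordinates, as OpenCV has them. Camera axes: x right, y down, z forward; pixel columns grow to the right and rows downward; lengths in m; the calibration is good to about 2 mm. A picture is of the moment at which its call begins. There is no depth.
- env.sign_off(): hands the job in, once; it reports no verdict.
The state is a dict: "time_s": time; "qpos": joint angles; "joint_velocities": joint speeds; "effort": joint torques, N m; "tool_pos": TCP position; "tool_rot": TCP orientation; "force": force on the tool from outside, world axes, zero at the start; "wrist_torque": the same for the moment, N m; "grip_width": finger opening in m.
Only numpy, scipy, OpenCV 4.12 (cv2) and the standard library are available. Lean on these libraries where they do the work, as an engineer would, in place of code of your own. Each camera call takes 0.05 s, during which the arm holds its last target.

### The job

Put the copper torch nozzle that lies on the bench away in the large bay of the grey steel consumables box, and leave the box with its lid latched flush again. The lid has no handle but a push catch: press it down over the round dimple until it bottoms and let it up, and it springs ajar so that you can lift it from under its front edge and swing it right open; with the nozzle inside, swing the lid over and press it once more so that it stays down when you let go. Force neither the lid nor its catch, and leave the other loose things where they are.

Things in the scene. Friction and masses are not known exactly. Their poses are not given: they have to be found in the camera images.
- tips_box: grey steel box screwed to the bench, 150 mm deep (its x axis, front to hinge), 170 mm wide (y), rim 60 mm up, walls 2 mm. Origin: centre of its underside. Front wall (below the lid's free edge) at x = -75 mm. Inside: catch bay (x -73 to -37 mm), large nozzle bay (x -36 to 73, y -29 to 83 mm), small bay with contact tips (y -83 to -31 mm); partitions 49 mm high. 25 mm ears at y = +-85 mm
- nozzle_bay (a point): centre of the inner floor of the large bay (bay 109 x 112 mm, floor 3 mm above the bench); axes as the box's
- lid (a joint): opening angle of the lid (rad). 0 = latched, top flush with the rim; about 0.25 = released, held ajar by a spring; -0.048 = pressed to its stop; 1.95 = fully open, where it stays by itself (let go below about 1.5 it falls slowly back to ajar). Pressing to the stop and letting up turns latched into ajar, and ajar into latched; a press that stops short changes nothing. A latched lid cannot be lifted
- lid_press (a point): centre of the round dimple (25 mm) on top of the lid, over the catch, 118 mm from the hinge line: the place to press. From latched the stop is 6 mm down, against about 4 N (from ajar 35 mm); the stop is rigid, and once 8 to 15 N are felt the catch has changed over. Moves with the lid; z is the lid's upward normal
- lid_edge (a point): middle of the lid's free front edge, half-way through its 4 mm thickness, 144 mm from the hinge line. The lid is 162 mm wide and fits between the walls; the cam plate of the catch (36 mm wide, 45 mm deep) hangs under its middle, 10 to 23 mm behind the edge: lift beside it. Ajar, the edge stands 34 mm over the rim
- lid_hinge (a point): middle of the lid's hinge line, 58 mm above the bench; axes as the box's, the line runs along y
- nozzle_mid (a point): centre of the copper torch nozzle, a tapered tube 66 mm long along its own y axis and 25 mm across, lying on the bench (centre 12.5 mm up)
- soapstone_mid (a point): centre of a loose soapstone holder (pencil-like, 135 mm long along its y axis, 15 mm thick), not to be disturbed
- punch_mid (a point): centre of a loose black centre punch (109 mm long along its y axis, 13 mm thick), not to be disturbed
- pot_mid (a point): centre of a small white pot with an orange cap (50 mm across, 42 mm tall), not to be disturbed
Not all that is in view belongs to the job. What is shaped like the part that bears nozzle_mid but black is not meant.

How it is judged:
By the outcome, as a careful person would: the job done as asked, in the order asked, and still so for the second after the job is handed in, with the robot touching nothing.
It also fails if it takes over 72 s, if anything falls off the work surface, if the arm or the gripper's body presses on something with over 40 N, if the wrist force passes 120 N, or if a joint passes its speed limit or range.

## Working session

There is one attempt and no reset: what is moved stays moved. The work goes in short steps, Python scripts to look and compute and a tool call to move; the robot and the scene stay as the last step left them, time stands still between calls to the robot, and variables do not carry over. Pictures are saved under pics/ and viewed, and the job is handed in when it is done.

Besides the shell and the picture viewer there is one more tool, called after "Request:" by a JSON object that holds its "fn" and its "kwargs", one argument or row to a line. servo_tool: Moves the arm, as the interface text tells. Its arguments: {"type":"object","properties":{"increments":{"type":"array","items":{"type":"array","items":{"type":"array","items":{"type":"number"}}}},"squeeze":{"type":"number"}},"required":["increments"]}

```bash
ls; mkdir -p pics
python3 - <<'E'
from cell import env
import cv2
o=env.get_obs(); print(o)
for n in ["scene","top","wrist"]:
    c=env.read_camera(n); cv2.imwrite(f"pics/{n}0.png",c["frame"]); print(n,c["intrinsics"],c["rvec"],c["tvec"])
E
```

```text
pics
{'time_s': 0.0, 'qpos': array([67.55711838, 18.43924211, -4.01613341, 83.17411505,  1.29403024,
       78.54036321, -3.26093047]), 'joint_velocities': array([ 0.06894262,  0.05598837,  0.07170324,  0.01965203, -0.00700447,
       -0.06322512, -0.0255353 ]), 'effort': array([ 3.75705467e-04, -4.91286564e+01, -4.03775750e-01, -3.12527704e+01,
       -6.40020682e-02,  4.36745526e-02,  1.59445899e-04]), 'tool_pos': array([ 0.25634077, -0.59672432,  0.22146641]), 'tool_rot': array([-1.79891470e+02,  4.55829869e-03,  2.32520653e+01]), 'force': array([ 0.39166541, -0.502975  , -0.01911723]), 'wrist_torque': array([ 0.0234041 ,  0.02202499, -0.04482429]), 'grip_width': 0.08695506762254797}
scene [[362.18285613   0.         320.17235936]
 [  0.         362.18285613 198.36489166]
 [  0.           0.           1.        ]] [ 0.77279696 -2.39033553  1.28516807] [0.37099877 0.22210466 0.76618072]
top [[475.65472199   0.         314.92049466]
 [  0.         475.65472199 199.49779519]
 [  0.           0.           1.        ]] [ 2.14560608 -2.11506558  0.2030636 ] [-0.03988645  0.49794352  1.10053614]
wrist [[286.96439415   0.         317.39217517]
 [  0.         286.96439415 200.36062825]
 [  0.           0.           1.        ]] [-2.4436246   1.61078067  0.20565588] [-0.64841872 -0.02920459  0.3887973 ]
```

View pics/scene0.png

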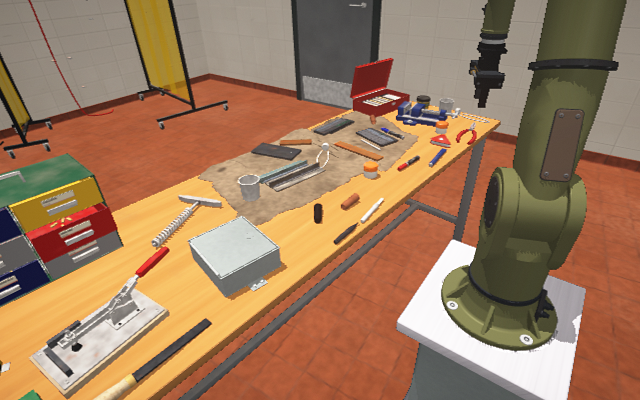

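View pics/top0.png

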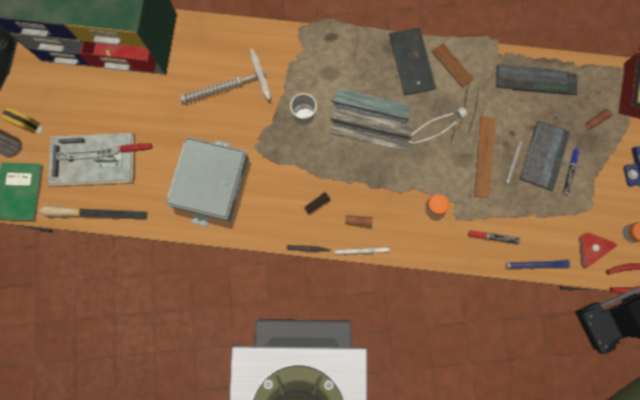

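View pics/wrist0.png

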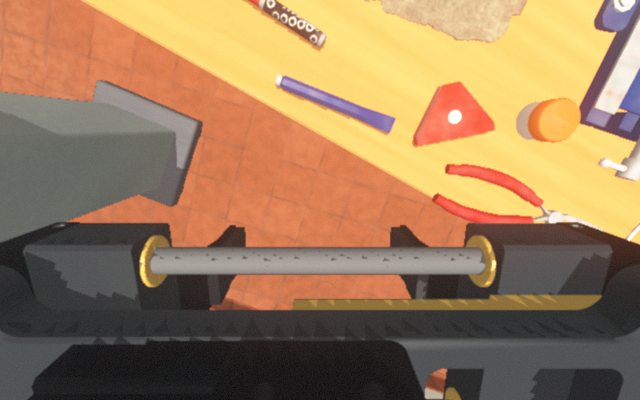

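```bash
cat > h.py <<'E'
import numpy as np, cv2
from scipy.spatial.transform import Rotation as R
def cam(c): return c["intrinsics"],R.from_rotvec(np.ravel(c["rvec"])).as_matrix(),np.ravel(c["tvec"])
def ray(c,uv,z):
    K,Rm,t=cam(c); d=Rm.T@np.linalg.inv(K)@[uv[0],uv[1],1]; o=-Rm.T@t
    return o+d*(z-o[2])/d[2]
def proj(c,P):
    K,Rm,t=cam(c); p=(K@(Rm@np.atleast_2d(P).T+t[:,None])).T; return p[:,:2]/p[:,2:]
E
python3 - <<'E'
import cv2
a=cv2.imread("pics/top0.png");b=cv2.imread("pics/scene0.png")
cv2.imwrite("pics/ta.png",cv2.resize(a[125:265,155:415],None,fx=3,fy=3,interpolation=cv2.INTER_CUBIC))
cv2.imwrite("pics/tb.png",cv2.resize(a[130:235,155:260],None,fx=5.5,fy=5.5,interpolation=cv2.INTER_CUBIC))
cv2.imwrite("pics/sa.png",cv2.resize(b[180:310,170:400],None,fx=3.4,fy=3.4,interpolation=cv2.INTER_CUBIC))
E
```

```text
(no output)
```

View pics/ta.png

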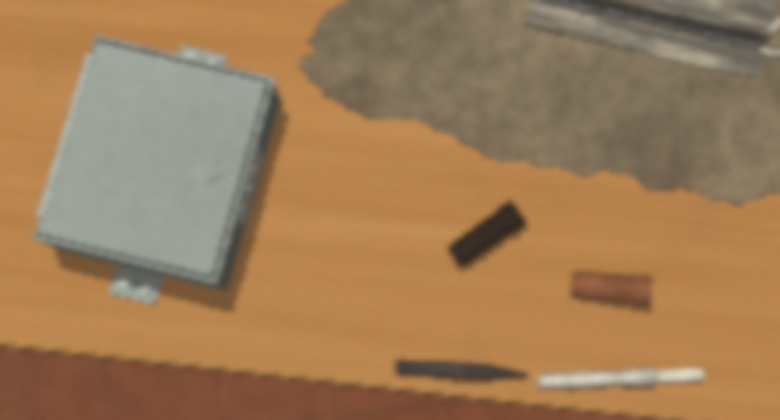

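View pics/tb.png

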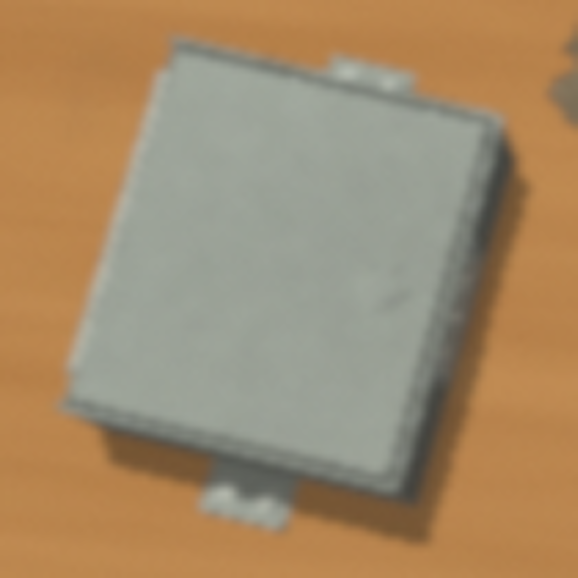

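View pics/sa.png

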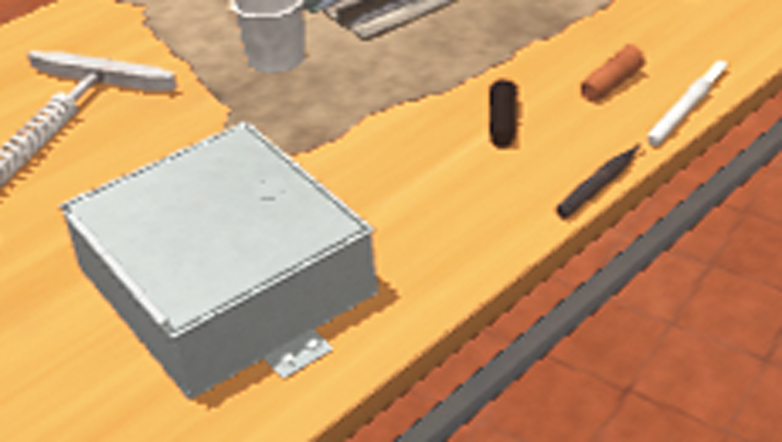

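Run:
```python
from cell import env
from h import *
import pickle
c={n:env.read_camera(n) for n in["top","scene"]}
pickle.dump(c,open("cams.pkl","wb"))
t=lambda x,y,f,o:((x+.5)/f-.5+o[0],(y+.5)/f-.5+o[1])
tb=[t(x,y,5.5,(155,130)) for x,y in[(175,42),(503,117),(405,490),(62,406)]]
for p in tb: print(ray(c["top"],p,.06).round(4))
sb=[t(x,y,3.4,(170,180)) for x,y in[(63,207),(243,125),(372,232),(172,333)]]
for p in sb: print(ray(c["scene"],p,.06).round(4))
from scipy.optimize import least_squares
def pts(q):
    L=np.array([[75,85],[-75,85],[-75,-85],[75,-85]])/1000
    return q
best=None
for s in (1,-1):
  L=np.array([[75,85*s],[-75,85*s],[-75,-85*s],[75,-85*s]])/1000
  def P(q):
    cs,sn=np.cos(q[2]),np.sin(q[2]); return np.c_[L@np.array([[cs,sn],[-sn,cs]])+q[:2],np.full(4,.06)]
  for w,nm in((('top',),'t'),(('scene',),'s'),(('top','scene'),'ts')):
    f=lambda q:np.concatenate([(proj(c[k],P(q))-(tb if k=='top' else sb)).ravel() for k in w])
    r=least_squares(f,[.65,.25,1.5]); print(s,nm,r.x[:2].round(4),np.rad2deg(r.x[2]),r.fun.round(1),r.cost)
ta=lambda x,y:t(x,y,3,(155,125))
print("dimple",ray(c["top"],t(398,298,5.5,(155,130)),.06),ray(c["scene"],t(270,190,3.4,(170,180)),.06))
for n,uv in dict(nzL=(572,285),nzR=(652,292),nzmid=(612,290)).items(): print(n,ray(c["top"],ta(*uv),.0125))
for n,uv in dict(e1=(590,90),e2=(637,58),mid=(613,74)).items(): print(n,ray(c["scene"],t(*uv,3.4,(170,180)),.0125))
for n,uv in dict(punL=(396,367),punR=(527,376),soL=(538,381),soR=(705,375),bl1=(458,258),bl2=(518,213),cup=(300,66)).items(): print(n,ray(c["top"],ta(*uv),.007))
```

```text
[0.6448 0.2817 0.06  ]
[0.6129 0.1356 0.06  ]
[0.4467 0.171  0.06  ]
[0.481 0.32  0.06 ]
[0.6436 0.2858 0.06  ]
[0.6118 0.1437 0.06  ]
[0.4457 0.1799 0.06  ]
[0.4838 0.3227 0.06  ]
1 t [0.5484 0.2275] 236.79094009216487 [ 66.3  27.6 -43.6 -19.6 -68.3 -30.8  45.   19.5] 7733.679022925083
1 s [0.5657 0.2158] 28.4619741115968 [ -0.7  18.   10.5  47.5  -7.9 -29.4  -4.2 -62.8] 3786.966255557059
1 ts [0.5537 0.2224] 13.733550298178084 [-18.   15.  -66.8  61.2  21.7 -22.3  71.7 -66.1  -3.5  14.5  -0.8  55.8
  -1.  -20.9   7.8 -63.1] 13529.328837010844
-1 t [0.5464 0.2271] 77.39405879037122 [-0.  -0.3  0.1 -0.  -0.6 -0.2  0.5  0.5] 0.49988092418550256
-1 s [0.5468 0.2324] 76.92640866393052 [-0.9 -0.4  0.8 -0.8 -0.  -0.5  0.2  1.1] 1.8522303121394887
-1 ts [0.5472 0.2296] 77.1538296520278 [-0.8 -0.8 -0.8 -0.2 -1.8 -0.4 -0.6 -0.  -0.1 -0.9  1.3 -1.3  0.7 -1.4
  1.3  0.2] 7.128231482707598
dimple [0.53076712 0.17794355 0.06      ] [0.53648353 0.18789336 0.06      ]
nzL [ 0.45516911 -0.10854896  0.0125    ]
nzR [ 0.45034848 -0.17423602  0.0125    ]
nzmid [ 0.45151724 -0.14139391  0.0125    ]
e1 [ 0.45642996 -0.10639925  0.0125    ]
e2 [ 0.4499266  -0.17273193  0.0125    ]
mid [ 0.4536008  -0.13869132  0.0125    ]
punL [0.38638382 0.03446335 0.007     ]
punR [ 0.38058318 -0.07239768  0.007     ]
soL [ 0.37664922 -0.08138997  0.007     ]
soR [ 0.3834578  -0.21768458  0.007     ]
bl1 [ 0.47706811 -0.01459477  0.007     ]
bl2 [ 0.51571091 -0.06388282  0.007     ]
cup [0.63959254 0.12182723 0.007     ]
```

```bash
cat >> h.py <<'E'
BX,BY,BYAW=0.547,0.229,77.2
def B(x,y,z):  # box local mm -> world m
    a=np.deg2rad(BYAW); return np.array([BX+(x*np.cos(a)-y*np.sin(a))/1e3,BY+(x*np.sin(a)+y*np.cos(a))/1e3,z/1e3])
def Rd(yaw,phi=0): # tool pointing down w/ yaw, tilted phi about tool y (z toward tool x)
    return R.from_euler('z',yaw,degrees=True)*R.from_euler('x',180,degrees=True)*R.from_euler('y',phi,degrees=True)
def L(p):
    a=np.deg2rad(BYAW); d=(np.asarray(p)-[BX,BY,0])*1e3
    return np.round([d[0]*np.cos(a)+d[1]*np.sin(a),-d[0]*np.sin(a)+d[1]*np.cos(a),d[2]],1)
def plan(env,targets):
    o=env.get_obs(); R0=R.from_euler('xyz',o["tool_rot"],degrees=True); p0=o["tool_pos"]
    print("t",o["time_s"],"p",p0.round(4),"rpy",o["tool_rot"].round(1),"F",o["force"].round(1),"local",L(p0),"w",round(o["grip_width"],4))
    for p,Rt in targets:
        print(R0.inv().apply(np.asarray(p)-p0).round(4),(R0.inv()*Rt).as_rotvec(degrees=True).round(2))
E
python3 - <<'E'
from cell import env
from h import *
plan(env,[([.5,-.2,.2],Rd(77.2)),(B(-46,0,120),Rd(77.2)),(B(-46,0,75),Rd(77.2))])
E
```

```text
t 0.25 p [ 0.2565 -0.597   0.222 ] rpy [-179.9    0.    23.3] F [-0.5 -0.4  0. ] local [-869.8  100.3  222. ] w 0.0871
[ 0.3805 -0.2686  0.0222] [-5.000e-02 -2.000e-02 -5.395e+01]
[ 0.566  -0.6069  0.1025] [-5.000e-02 -2.000e-02 -5.395e+01]
[ 0.566  -0.6069  0.1475] [-5.000e-02 -2.000e-02 -5.395e+01]
```

Request:
{"fn": "servo_tool", "kwargs": {
  "increments": [
    [[0.19, -0.134, 0.01, 0, 0, -27, -1], [0.19, -0.134, 0.01, 0, 0, -27, -1], [0.19, -0.134, 0.01, 0, 0, -27, -1], [0.19, -0.134, 0.01, 0, 0, -27, -1], [0.38, -0.268, 0.02, 0, 0, -54, -1], [0.38, -0.268, 0.02, 0, 0, -54, -1], [0.38, -0.268, 0.02, 0, 0, -54, -1], [0.38, -0.268, 0.02, 0, 0, -54, -1], [0.38, -0.268, 0.02, 0, 0, -54, -1], [0.566, -0.607, 0.1, 0, 0, -54, -1], [0.566, -0.607, 0.1, 0, 0, -54, -1], [0.566, -0.607, 0.1, 0, 0, -54, -1], [0.566, -0.607, 0.1, 0, 0, -54, -1], [0.566, -0.607, 0.1, 0, 0, -54, -1], [0.566, -0.607, 0.1, 0, 0, -54, -1], [0.566, -0.607, 0.1, 0, 0, -54, -1], [0.566, -0.607, 0.1, 0, 0, -54, -1], [0.566, -0.607, 0.1, 0, 0, -54, -1], [0.566, -0.607, 0.1, 0, 0, -54, -1], [0.566, -0.607, 0.1, 0, 0, -54, -1]]
  ]
}}

```text
time_s: 2.25
tool_pos: [0.5372, 0.1823, 0.1224]
tool_rot: [180.0, 0.1, 77.2]
force: [0.8, -0.6, 0.2]
grip_width: 0.0005
```

Run:
```python
from cell import env
from h import *
plan(env,[(B(-46,0,75),Rd(77.2)),(B(-46,0,62),Rd(77.2))])
c=env.read_camera("wrist"); cv2.imwrite("pics/w1.png",c["frame"])
c=env.read_camera("scene"); cv2.imwrite("pics/s1.png",cv2.resize(c["frame"][130:310,170:400],None,fx=3.3,fy=3.3,interpolation=cv2.INTER_CUBIC))
```

```text
t 2.25 p [0.5372 0.1823 0.1224] rpy [1.80e+02 1.00e-01 7.72e+01] F [ 0.8 -0.6  0.2] local [-47.7  -0.8 122.4] w 0.0005
[ 0.0018 -0.0008  0.0474] [ 0.    0.08 -0.02]
[ 0.0018 -0.0008  0.0604] [ 0.    0.08 -0.02]
```

View pics/w1.png

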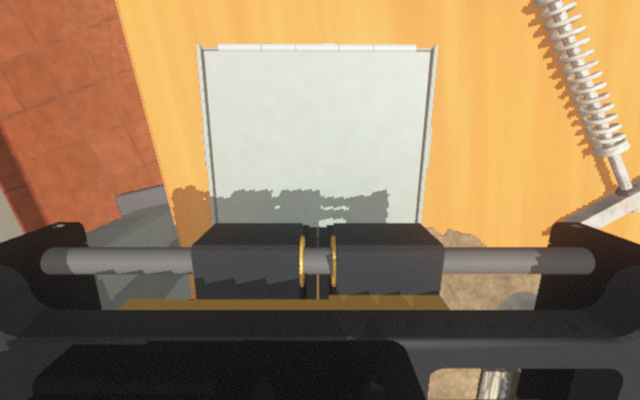

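View pics/s1.png

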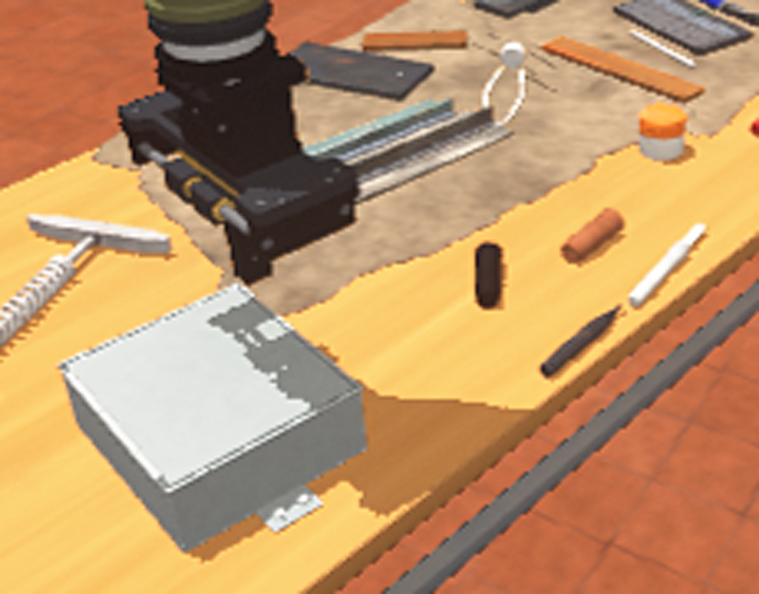

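Run:
```python
from cell import env
from h import *
c=env.read_camera("wrist")
for uv in[(199,46),(437,46),(209,200),(424,200)]: print(L(ray(c,uv,.06)))
print(env.get_obs()["force"])
```

```text
[74.9 82.  60. ]
[ 74.4 -86.1  60. ]
[-37.3  85.9  60. ]
[-37.9 -86.9  60. ]
[-1.19249447  0.3884291   0.51864463]
```

Request:
{"fn": "servo_tool", "kwargs": {
  "increments": [
    [[0.001, -0.001, 0.02, 0, 0, 0, -1], [0.001, -0.001, 0.04, 0, 0, 0, -1], [0.001, -0.001, 0.055, 0, 0, 0, -1], [0.001, -0.001, 0.06, 0, 0, 0, -1], [0.001, -0.001, 0.061, 0, 0, 0, -1], [0.001, -0.001, 0.061, 0, 0, 0, -1]]
  ]
}}

```text
time_s: 3.0
tool_pos: [0.5368, 0.1851, 0.0621]
tool_rot: [179.9, -0.0, 77.2]
force: [-0.1, 0.4, 0.0]
grip_width: 0.0007
```

Request:
{"fn": "servo_tool", "kwargs": {
  "increments": [
    [[0, 0, 0.002, 0, 0, 0, -1], [0, 0, 0.004, 0, 0, 0, -1], [0, 0, 0.006, 0, 0, 0, -1]]
  ]
}}

```text
time_s: 3.3
tool_pos: [0.5371, 0.1855, 0.0565]
tool_rot: [179.9, -0.0, 77.3]
force: [-0.7, -0.6, 5.2]
grip_width: 0.0005
```

Request:
{"fn": "servo_tool", "kwargs": {
  "increments": [
    [[0, 0, 0.001, 0, 0, 0, -1], [0, 0, 0.001, 0, 0, 0, -1]]
  ]
}}

```text
time_s: 3.5
tool_pos: [0.5371, 0.1855, 0.0551]
tool_rot: [179.9, -0.1, 77.3]
force: [0.7, 0.0, 4.6]
grip_width: 0.0004
```

Request:
{"fn": "servo_tool", "kwargs": {
  "increments": [
    [[0, 0, 0.001, 0, 0, 0, -1], [0, 0, 0.001, 0, 0, 0, -1]]
  ]
}}

```text
time_s: 3.7
tool_pos: [0.5372, 0.1855, 0.055]
tool_rot: [179.9, -0.0, 77.3]
force: [-1.7, -0.3, 10.4]
grip_width: 0.0008
```

Request:
{"fn": "servo_tool", "kwargs": {
  "increments": [
    [[0, 0, 0.0005, 0, 0, 0, -1], [0, 0, 0.0005, 0, 0, 0, -1]]
  ]
}}

```text
time_s: 3.9
tool_pos: [0.5372, 0.1855, 0.0548]
tool_rot: [179.9, -0.0, 77.3]
force: [-1.1, -2.0, 12.4]
grip_width: 0.0006
```

Request:
{"fn": "servo_tool", "kwargs": {
  "increments": [
    [[0, 0, -0.01, 0, 0, 0, -1], [0, 0, -0.03, 0, 0, 0, -1], [0, 0, -0.05, 0, 0, 0, -1], [0, 0, -0.08, 0, 0, 0, -1], [0, 0, -0.08, 0, 0, 0, -1]]
  ]
}}

```text
time_s: 4.4
tool_pos: [0.538, 0.1862, 0.1365]
tool_rot: [179.7, -0.1, 77.3]
force: [0.9, 0.7, 0.3]
grip_width: 0.0004
```

Run:
```python
from cell import env
from h import *
c=env.read_camera("scene"); cv2.imwrite("pics/s2.png",cv2.resize(c["frame"][130:310,170:400],None,fx=3.3,fy=3.3,interpolation=cv2.INTER_CUBIC))
plan(env,[(B(-46,0,150),Rd(77.2)),(B(-160,46,140),Rd(77.2,60)),(B(-120,46,75),Rd(77.2,60))])
```

```text
t 4.45 p [0.537  0.1855 0.1345] rpy [ 1.799e+02 -1.000e-01  7.730e+01] F [-1.   0.  -0.6] local [-4.460e+01  1.000e-01  1.345e+02] w 0.0003
[-0.0014  0.0001 -0.0155] [ 0.15 -0.06  0.05]
[-0.1154 -0.046  -0.0057] [ 0.11 59.94  0.12]
[-0.0754 -0.0461  0.0593] [ 0.11 59.94  0.12]
```

View pics/s2.png

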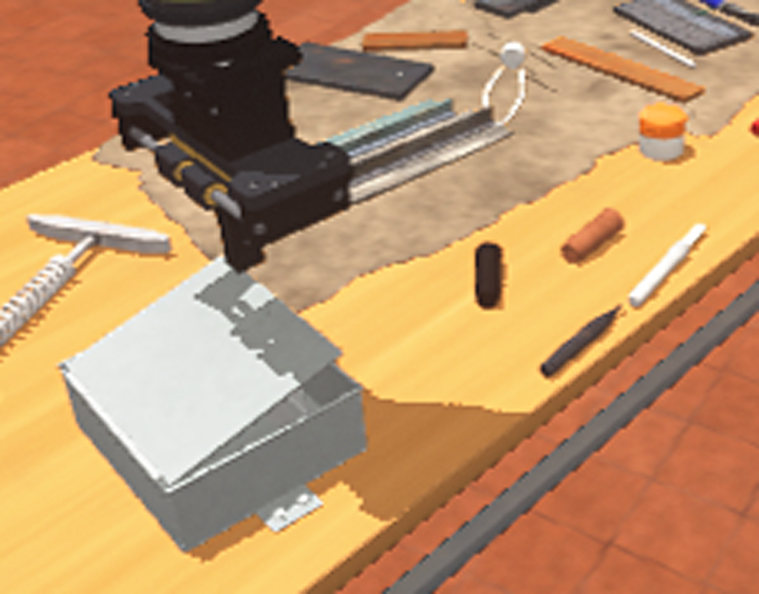

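Request:
{"fn": "servo_tool", "kwargs": {
  "increments": [
    [[-0.04, -0.015, -0.03, 0, 0, 0, -1], [-0.08, -0.03, -0.03, 0, 8, 0, -1], [-0.115, -0.046, -0.03, 0, 16, 0, -1], [-0.115, -0.046, -0.03, 0, 24, 0, -1], [-0.115, -0.046, -0.03, 0, 32, 0, -1], [-0.115, -0.046, -0.02, 0, 40, 0, -1], [-0.115, -0.046, -0.01, 0, 48, 0, -1], [-0.115, -0.046, -0.01, 0, 56, 0, -1], [-0.115, -0.046, -0.01, 0, 60, 0, -1], [-0.115, -0.046, -0.01, 0, 60, 0, -1], [-0.115, -0.046, -0.01, 0, 60, 0, -1]]
  ]
}}

```text
time_s: 5.55
tool_pos: [0.4654, 0.0835, 0.1423]
tool_rot: [-179.6, -60.0, 76.9]
force: [0.9, -0.6, 0.5]
grip_width: 0.0009
```

Run:
```python
from cell import env
from h import *
c=env.read_camera("scene"); cv2.imwrite("pics/s3.png",c["frame"])
print(env.get_obs()["qpos"].round(1))
T=Rd(77.2,60)
plan(env,[(B(-110,46,76),T),(B(-58,46,76),T)])
```

```text
[ 50.6  15.2 -25.8 123.1 -54.9  72.5  44. ]
t 5.6 p [0.4658 0.0839 0.1431] rpy [-179.9  -59.9   77.3] F [-0.4  0.5  0.2] local [-159.5   47.1  143.1] w 0.0006
[-0.0333  0.0012  0.0764] [-0.13  0.08  0.04]
[-0.0072  0.0013  0.1214] [-0.13  0.08  0.04]
```

View pics/s3.png

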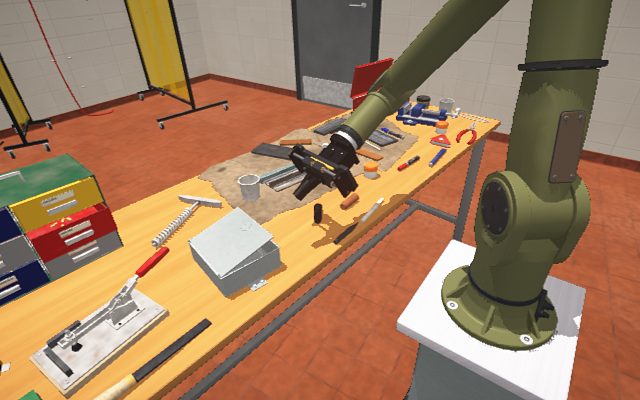

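Request:
{"fn": "servo_tool", "kwargs": {
  "increments": [
    [[-0.016, 0, 0.035, 0, 0, 0, -1], [-0.033, 0, 0.076, 0, 0, 0, -1], [-0.033, 0, 0.076, 0, 0, 0, -1], [-0.024, 0, 0.095, 0, 0, 0, -1], [-0.014, 0, 0.11, 0, 0, 0, -1], [-0.011, 0, 0.115, 0, 0, 0, -1], [-0.011, 0, 0.115, 0, 0, 0, -1]]
  ]
}}

```text
time_s: 6.3
tool_pos: [0.4868, 0.1758, 0.0769]
tool_rot: [179.7, -59.9, 77.6]
force: [-0.9, -1.0, -0.8]
grip_width: 0.0001
```

Run:
```python
from cell import env
from h import *
c=env.read_camera("scene"); cv2.imwrite("pics/s4.png",cv2.resize(c["frame"][130:310,170:400],None,fx=3.3,fy=3.3,interpolation=cv2.INTER_CUBIC))
T=Rd(77.2,60)
ts=[]
for th in range(18,112,6):
    a=np.deg2rad(th); u=np.array([72,58])+128*np.array([-np.cos(a),np.sin(a)])-2*np.array([np.sin(a),np.cos(a)])-[4.75,8.2]
    ts.append((B(u[0],46,u[1]),T)); print(th,u.round(0))
plan(env,ts)
```

```text
18 [-55.  87.]
24 [-50. 100.]
30 [-45. 112.]
36 [-37. 123.]
42 [-29. 134.]
48 [-20. 144.]
54 [-10. 152.]
60 [  2. 160.]
66 [ 13. 166.]
72 [ 26. 171.]
78 [ 39. 175.]
84 [ 52. 177.]
90 [ 65. 178.]
96 [ 79. 177.]
102 [ 92. 175.]
108 [105. 172.]
t 6.35 p [0.487  0.1748 0.0766] rpy [179.8 -59.9  77.5] F [ 0.4 -0.4 -1. ] local [-66.1  46.5  76.6] w 0.0004
[0.0149 0.0005 0.0041] [-0.04  0.07  0.15]
[0.0281 0.0006 0.0018] [-0.04  0.07  0.15]
[0.0415 0.0006 0.0008] [-0.04  0.07  0.15]
[0.0549 0.0006 0.0013] [-0.04  0.07  0.15]
[0.0682 0.0007 0.0032] [-0.04  0.07  0.15]
[0.0812 0.0007 0.0064] [-0.04  0.07  0.15]
[0.0938 0.0007 0.011 ] [-0.04  0.07  0.15]
[0.1058 0.0008 0.0169] [-0.04  0.07  0.15]
[0.1172 0.0008 0.024 ] [-0.04  0.07  0.15]
[0.1277 0.0009 0.0323] [-0.04  0.07  0.15]
[0.1373 0.0009 0.0416] [-0.04  0.07  0.15]
[0.1459 0.0009 0.0519] [-0.04  0.07  0.15]
[0.1534 0.0009 0.063 ] [-0.04  0.07  0.15]
[0.1597 0.001  0.0748] [-0.04  0.07  0.15]
[0.1647 0.001  0.0872] [-0.04  0.07  0.15]
[0.1684 0.001  0.1001] [-0.04  0.07  0.15]
```

View pics/s4.png

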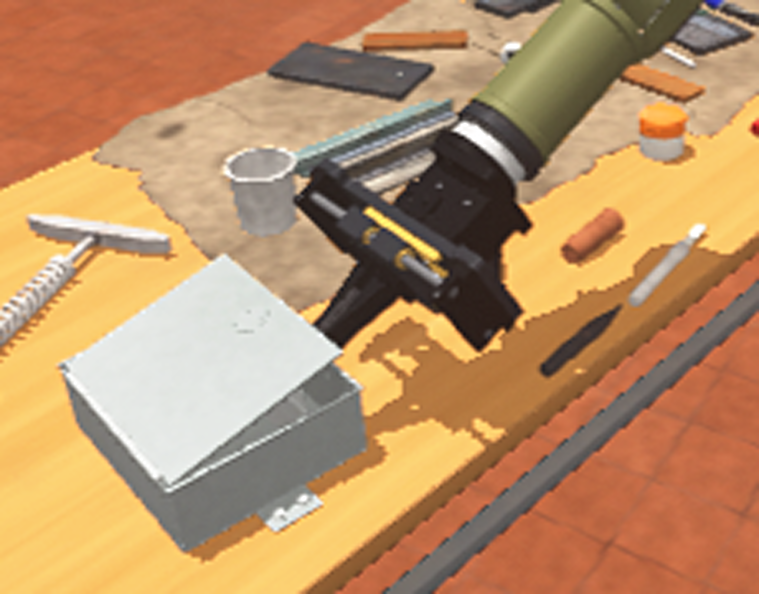

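Request:
{"fn": "servo_tool", "kwargs": {
  "increments": [
    [[0.004, 0, 0.006, 0, 0, 0, -1], [0.01, 0, 0.006, 0, 0, 0, -1], [0.015, 0, 0.005, 0, 0, 0, -1], [0.02, 0, 0.004, 0, 0, 0, -1], [0.028, 0, 0.002, 0, 0, 0, -1], [0.035, 0, 0.001, 0, 0, 0, -1], [0.042, 0, 0.001, 0, 0, 0, -1]]
  ]
}}

```text
time_s: 7.05
tool_pos: [0.4915, 0.1964, 0.1125]
tool_rot: [180.0, -60.0, 77.3]
force: [-0.4, -1.4, -0.5]
grip_width: 0.0005
```

Run:
```python
from cell import env
from h import *
c=env.read_camera("scene"); cv2.imwrite("pics/s5.png",cv2.resize(c["frame"][130:310,170:400],None,fx=3.3,fy=3.3,interpolation=cv2.INTER_CUBIC))
T=Rd(77.2,60)
ts=[]
for th in list(range(36,112,6))+[112]:
    a=np.deg2rad(th); u=np.array([72,58])+128*np.array([-np.cos(a),np.sin(a)])-2*np.array([np.sin(a),np.cos(a)])-[4.75,8.2]
    ts.append((B(u[0],46,u[1]),T))
plan(env,ts)
```

```text
t 7.1 p [0.4918 0.1971 0.1135] rpy [179.8 -60.   77.5] F [-0.2 -1.  -0.1] local [-43.3  46.8 113.5] w 0.0006
[0.0115 0.0008 0.0001] [-0.07 -0.03  0.13]
[0.0248 0.0008 0.002 ] [-0.07 -0.03  0.13]
[0.0378 0.0009 0.0053] [-0.07 -0.03  0.13]
[0.0504 0.0009 0.0099] [-0.07 -0.03  0.13]
[0.0624 0.0009 0.0158] [-0.07 -0.03  0.13]
[0.0738 0.001  0.0229] [-0.07 -0.03  0.13]
[0.0843 0.001  0.0312] [-0.07 -0.03  0.13]
[0.0939 0.001  0.0405] [-0.07 -0.03  0.13]
[0.1025 0.0011 0.0508] [-0.07 -0.03  0.13]
[0.11   0.0011 0.0619] [-0.07 -0.03  0.13]
[0.1162 0.0011 0.0738] [-0.07 -0.03  0.13]
[0.1212 0.0011 0.0862] [-0.07 -0.03  0.13]
[0.1249 0.0012 0.0991] [-0.07 -0.03  0.13]
[0.1266 0.0012 0.1079] [-0.07 -0.03  0.13]
```

View pics/s5.png

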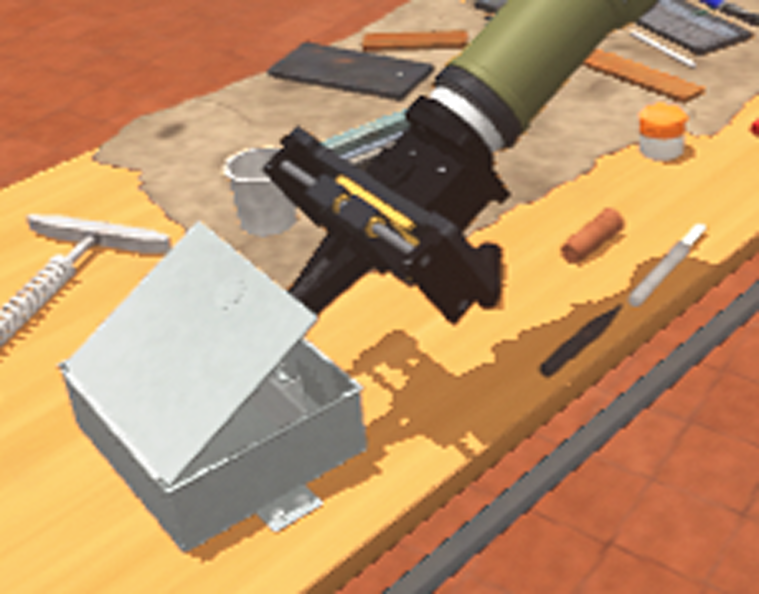

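Request:
{"fn": "servo_tool", "kwargs": {
  "increments": [
    [[0.006, 0, 0.0, 0, 0, 0, -1], [0.012, 0, 0.0, 0, 0, 0, -1], [0.025, 0, 0.002, 0, 0, 0, -1], [0.038, 0, 0.005, 0, 0, 0, -1], [0.05, 0, 0.01, 0, 0, 0, -1], [0.062, 0, 0.016, 0, 0, 0, -1], [0.074, 0, 0.023, 0, 0, 0, -1], [0.084, 0, 0.031, 0, 0, 0, -1], [0.094, 0, 0.04, 0, 0, 0, -1], [0.102, 0, 0.051, 0, 0, 0, -1], [0.11, 0, 0.062, 0, 0, 0, -1], [0.116, 0, 0.074, 0, 0, 0, -1], [0.121, 0, 0.086, 0, 0, 0, -1], [0.121, 0, 0.086, 0, 0, 0, -1]]
  ]
}}

```text
time_s: 8.5
tool_pos: [0.5202, 0.3303, 0.1736]
tool_rot: [-179.9, -60.1, 77.4]
force: [0.0, 0.2, -0.8]
grip_width: 0.0005
```

Run:
```python
from cell import env
from h import *
c=env.read_camera("scene"); cv2.imwrite("pics/s6.png",cv2.resize(c["frame"][130:310,170:400],None,fx=3.3,fy=3.3,interpolation=cv2.INTER_CUBIC))
T=Rd(77.2,60)
ts=[]
for th in [102,108,112]:
    a=np.deg2rad(th); u=np.array([72,58])+128*np.array([-np.cos(a),np.sin(a)])-2*np.array([np.sin(a),np.cos(a)])-[4.75,8.2]
    ts.append((B(u[0],46,u[1]),T))
plan(env,ts)
```

```text
t 8.55 p [0.5205 0.3291 0.1733] rpy [-179.9  -60.    77.3] F [ 0.4 -0.2 -0. ] local [ 91.7  48.1 173.3] w 0.0003
[ 0.0019  0.0021 -0.0009] [-0.19 -0.02  0.04]
[0.0055 0.0021 0.012 ] [-0.19 -0.02  0.04]
[0.0072 0.0021 0.0208] [-0.19 -0.02  0.04]
```

View pics/s6.png

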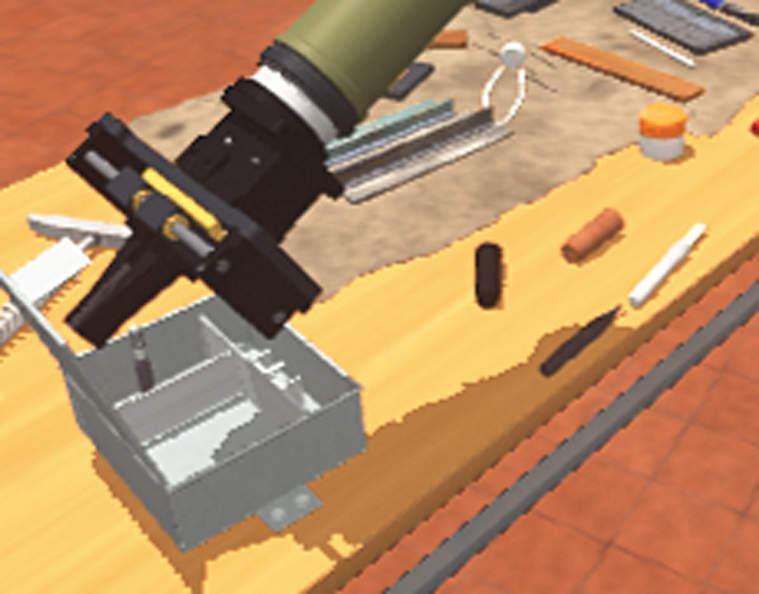

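Request:
{"fn": "servo_tool", "kwargs": {
  "increments": [
    [[0.003, 0, 0.006, 0, 0, 0, -1], [0.006, 0, 0.014, 0, 0, 0, -1], [0.006, 0, 0.014, 0, 0, 0, -1]]
  ]
}}

```text
time_s: 8.85
tool_pos: [0.5243, 0.3436, 0.1719]
tool_rot: [-180.0, -60.0, 77.3]
force: [0.6, 0.7, -0.1]
grip_width: 0.0004
```

Request:
{"fn": "servo_tool", "kwargs": {
  "increments": [
    [[0.0, 0, -0.04, 0, 0, 0, -1], [0.03, 0, -0.08, 0, 0, 0, -1], [0.06, 0, -0.13, 0, -8, 0, -1], [0.09, 0, -0.18, 0, -16, 0, -1], [0.09, 0, -0.2, 0, -24, 0, -1], [0.08, 0, -0.25, 0, -32, 0, -1], [0.07, 0, -0.3, 0, -40, 0, 0.2], [0.05, 0, -0.35, 0, -48, 0, 0.2], [0.05, 0, -0.35, 0, -56, 0, 0.2], [0.05, 0, -0.35, 0, -60, 0, 0.2], [0.05, 0, -0.35, 0, -60, 0, 0.2]]
  ]
}}

```text
time_s: 9.95
tool_pos: [0.4632, 0.0744, 0.3905]
tool_rot: [180.0, -0.0, 77.6]
force: [-0.1, 1.1, -0.2]
grip_width: 0.0324
```

Run:
```python
from cell import env
from h import *
for n in("scene","top","wrist"):
    c=env.read_camera(n); f=c["frame"]
    if n=="scene": f=cv2.resize(f[130:310,170:400],None,fx=3.3,fy=3.3,interpolation=cv2.INTER_CUBIC)
    if n=="top": f=cv2.resize(f[100:280,140:400],None,fx=3,fy=3,interpolation=cv2.INTER_CUBIC)
    cv2.imwrite(f"pics/{n}7.png",f)
plan(env,[([.452,-.14,.12],Rd(85)),([.452,-.14,.003],Rd(85))])
```

```text
t 10.1 p [0.4632 0.0705 0.3897] rpy [-1.799e+02 -1.000e-01  7.720e+01] F [ 0.2  0.6 -0.1] local [-173.1   46.6  389.7] w 0.0445
[-0.208   0.0361  0.2695] [-0.05 -0.06 -7.82]
[-0.2081  0.0362  0.3865] [-0.05 -0.06 -7.82]
```

View pics/scene7.png

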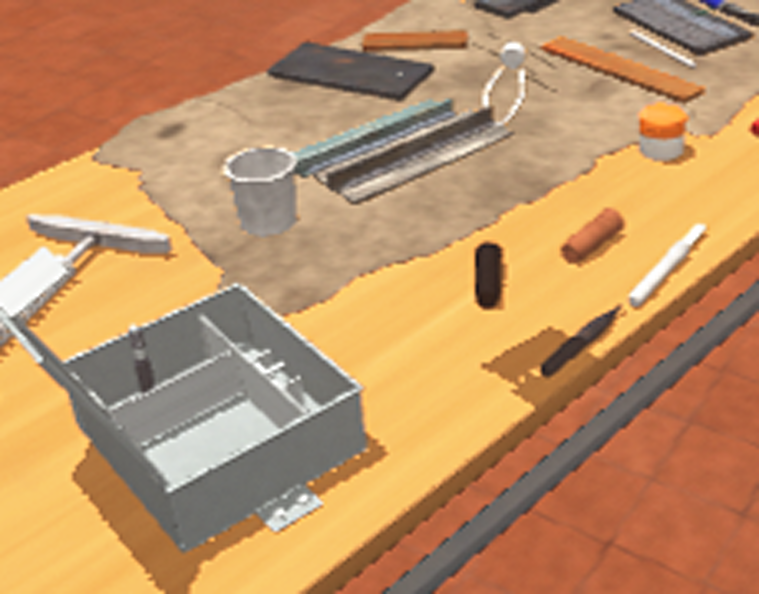

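View pics/top7.png

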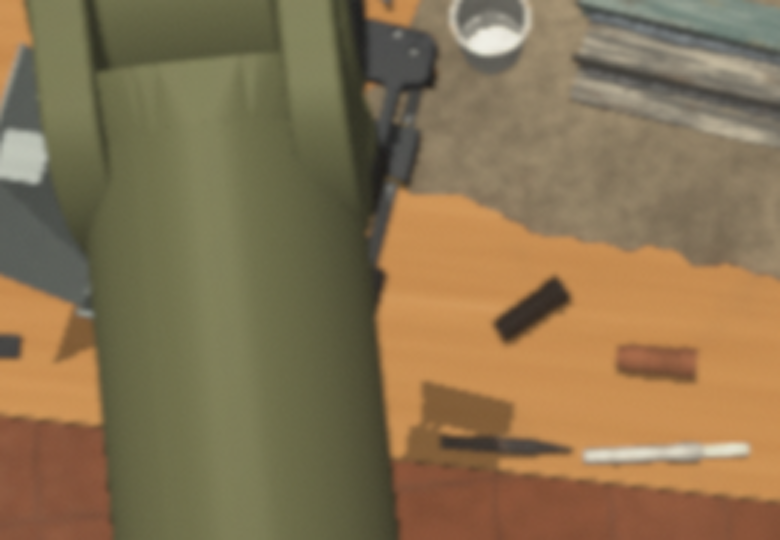

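View pics/wrist7.png

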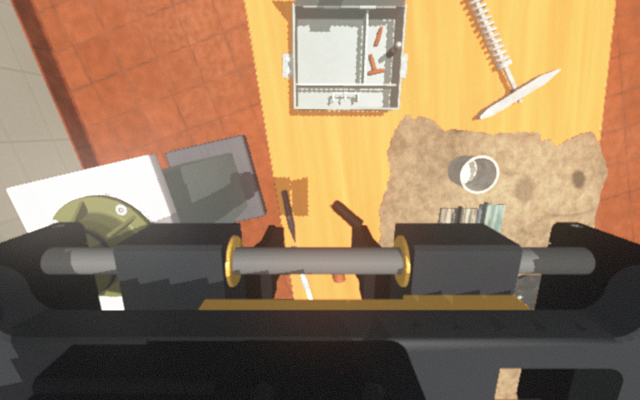

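Request:
{"fn": "servo_tool", "kwargs": {
  "increments": [
    [[-0.05, 0.01, 0.05, 0, 0, -4, 0.2], [-0.1, 0.02, 0.1, 0, 0, -8, 0.2], [-0.15, 0.03, 0.15, 0, 0, -8, 0.2], [-0.208, 0.036, 0.2, 0, 0, -8, 0.2], [-0.208, 0.036, 0.25, 0, 0, -8, 0.2], [-0.208, 0.036, 0.3, 0, 0, -8, 0.2], [-0.208, 0.036, 0.32, 0, 0, -8, 0.2], [-0.208, 0.036, 0.32, 0, 0, -8, 0.2], [-0.208, 0.036, 0.32, 0, 0, -8, 0.2], [-0.208, 0.036, 0.32, 0, 0, -8, 0.2]]
  ]
}}

```text
time_s: 11.1
tool_pos: [0.452, -0.1399, 0.0704]
tool_rot: [-179.9, -0.1, 85.1]
force: [0.6, 0.2, 0.9]
grip_width: 0.0521
```

Run:
```python
from cell import env
from h import *
for n in("scene","top"):
    c=env.read_camera(n); f=c["frame"]
    if n=="scene": f=cv2.resize(f[130:310,270:500],None,fx=3.3,fy=3.3,interpolation=cv2.INTER_CUBIC)
    if n=="top": f=cv2.resize(f[100:280,240:500],None,fx=3,fy=3,interpolation=cv2.INTER_CUBIC)
    cv2.imwrite(f"pics/{n}8.png",f)
plan(env,[([.4525,-.14,.05],Rd(85)),([.4525,-.14,.004],Rd(85))])
```

```text
t 11.2 p [ 0.4544 -0.1397  0.0727] rpy [1.798e+02 1.000e-01 8.520e+01] F [ 0.7  0.1 -0.1] local [-380.1    8.6   72.7] w 0.0521
[-0.0004 -0.002   0.0226] [0.22 0.05 0.24]
[-0.0004 -0.0021  0.0686] [0.22 0.05 0.24]
```

View pics/scene8.png

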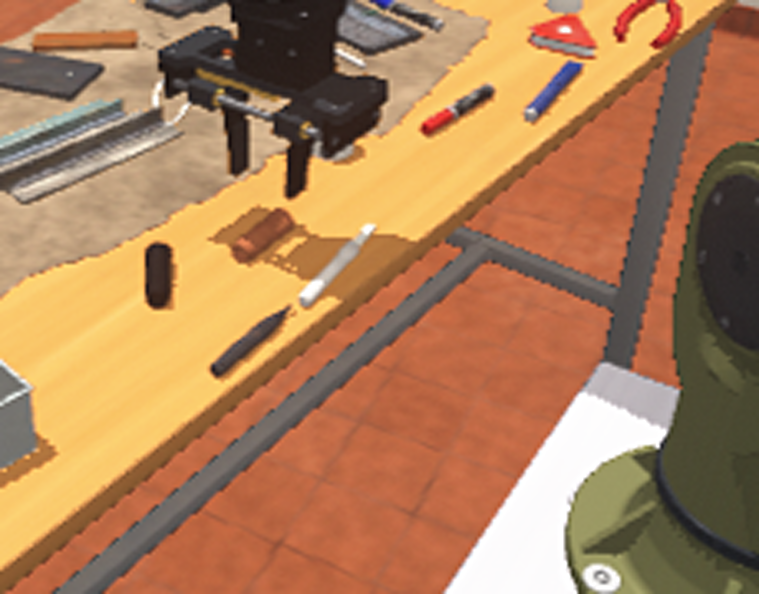

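Request:
{"fn": "servo_tool", "kwargs": {
  "increments": [
    [[0, -0.001, 0.02, 0, 0, 0, 0.2], [0, -0.001, 0.045, 0, 0, 0, 0.2], [0, -0.001, 0.06, 0, 0, 0, 0.2], [0, -0.001, 0.067, 0, 0, 0, 0.2], [0, -0.001, 0.067, 0, 0, 0, 0.2]]
  ]
}}

```text
time_s: 11.7
tool_pos: [0.4525, -0.1394, 0.0043]
tool_rot: [179.9, 0.0, 85.3]
force: [-0.1, 0.0, 0.7]
grip_width: 0.0524
```

Request:
{"fn": "servo_tool", "kwargs": {
  "increments": [
    [[0, 0, 0, 0, 0, 0, -1], [0, 0, 0, 0, 0, 0, -1], [0, 0, 0, 0, 0, 0, -1], [0, 0, 0, 0, 0, 0, -1], [0, 0, 0, 0, 0, 0, -1], [0, 0, 0, 0, 0, 0, -1]]
  ],
  "squeeze": 20
}}

```text
time_s: 12.3
tool_pos: [0.4518, -0.1396, 0.0034]
tool_rot: [180.0, 0.0, 85.2]
force: [0.3, 0.3, 1.2]
grip_width: 0.0217
```

Request:
{"fn": "servo_tool", "kwargs": {
  "increments": [
    [[0, 0, -0.03, 0, 0, 0, -1], [0, 0, -0.08, 0, 0, 0, -1], [0, 0, -0.13, 0, 0, 0, -1], [0, 0, -0.18, 0, 0, 0, -1], [0, 0, -0.2, 0, 0, 0, -1], [0, 0, -0.2, 0, 0, 0, -1]]
  ]
}}

```text
time_s: 12.9
tool_pos: [0.4536, -0.14, 0.2067]
tool_rot: [179.6, 0.2, 85.2]
force: [0.3, 0.1, -1.6]
grip_width: 0.0215
```

Run:
```python
from cell import env
from h import *
for n in("scene",):
    c=env.read_camera(n); f=c["frame"]
    f=cv2.resize(f[70:250,270:500],None,fx=3.3,fy=3.3,interpolation=cv2.INTER_CUBIC)
    cv2.imwrite(f"pics/{n}9.png",f)
plan(env,[(B(12,28,200),Rd(77.2)),(B(12,28,90),Rd(77.2)),(B(12,28,12),Rd(77.2))])
```

```text
t 12.95 p [ 0.4521 -0.1397  0.2042] rpy [1.799e+02 1.000e-01 8.520e+01] F [ 0.3 -0.7 -2. ] local [-380.5   10.8  204.2] w 0.0217
[0.3911 0.0379 0.0037] [0.14 0.07 8.04]
[0.3912 0.0377 0.1137] [0.14 0.07 8.04]
[0.3913 0.0375 0.1917] [0.14 0.07 8.04]
```

View pics/scene9.png

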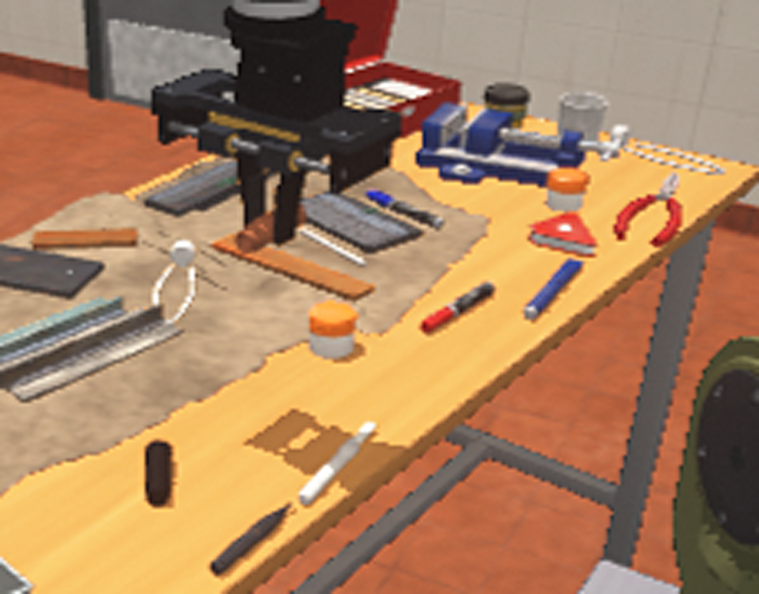

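Request:
{"fn": "servo_tool", "kwargs": {
  "increments": [
    [[0.05, 0.005, 0, 0, 0, 2, -1], [0.1, 0.01, 0, 0, 0, 4, -1], [0.14, 0.015, 0, 0, 0, 6, -1], [0.18, 0.02, 0, 0, 0, 8, -1], [0.22, 0.025, 0, 0, 0, 8, -1], [0.26, 0.03, 0, 0, 0, 8, -1], [0.3, 0.035, 0, 0, 0, 8, -1], [0.34, 0.038, 0, 0, 0, 8, -1], [0.37, 0.038, 0, 0, 0, 8, -1], [0.391, 0.038, 0.01, 0, 0, 8, -1], [0.391, 0.038, 0.04, 0, 0, 8, -1], [0.391, 0.038, 0.08, 0, 0, 8, -1], [0.391, 0.038, 0.1, 0, 0, 8, -1], [0.391, 0.038, 0.1, 0, 0, 8, -1]]
  ]
}}

```text
time_s: 14.35
tool_pos: [0.5178, 0.2454, 0.0976]
tool_rot: [-179.5, 0.3, 77.3]
force: [0.7, -0.3, -0.8]
grip_width: 0.0218
```

Run:
```python
from cell import env
from h import *
for n in("scene","wrist"):
    c=env.read_camera(n); f=c["frame"]
    if n=="scene":f=cv2.resize(f[130:310,170:400],None,fx=3.3,fy=3.3,interpolation=cv2.INTER_CUBIC)
    cv2.imwrite(f"pics/{n}10.png",f)
plan(env,[(B(12,28,40),Rd(77.2)),(B(12,28,8),Rd(77.2))])
```

```text
t 14.45 p [0.5208 0.2471 0.1021] rpy [-179.9    0.    77.3] F [ 0.5  0.7 -0.4] local [ 11.8  29.5 102.1] w 0.0217
[0.0002 0.0017 0.0621] [-0.15  0.04  0.09]
[0.0002 0.0018 0.0941] [-0.15  0.04  0.09]
```

View pics/scene10.png

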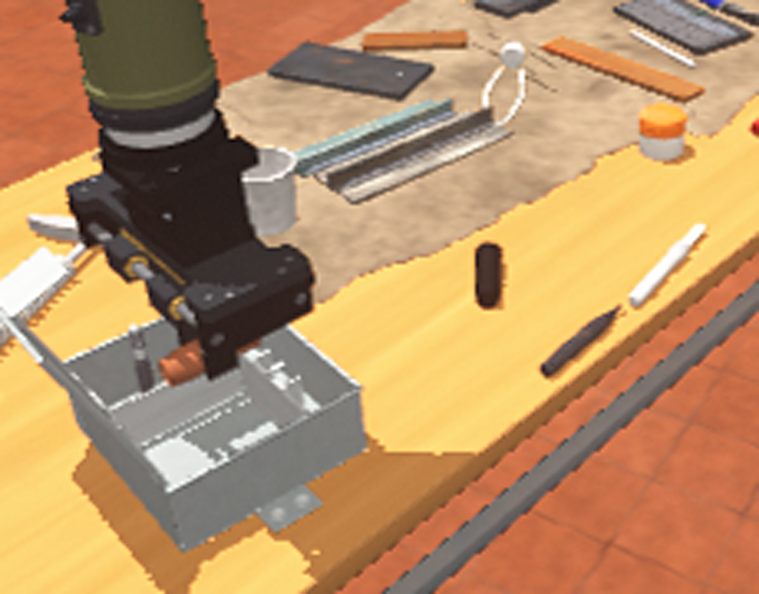

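View pics/wrist10.png

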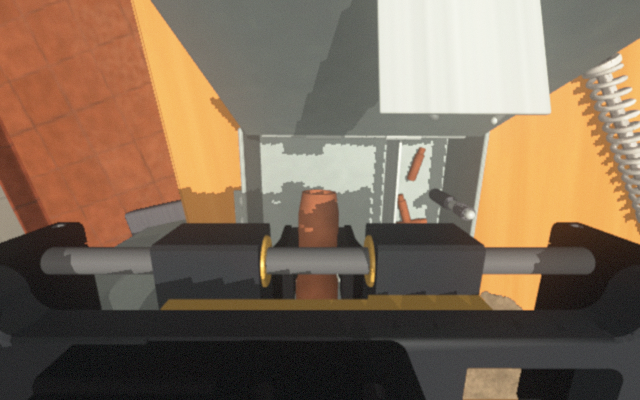

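Request:
{"fn": "servo_tool", "kwargs": {
  "increments": [
    [[0, 0.001, 0.02, 0, 0, 0, -1], [0, 0.001, 0.045, 0, 0, 0, -1], [0, 0.001, 0.065, 0, 0, 0, -1], [0, 0.001, 0.075, 0, 0, 0, -1], [0, 0.001, 0.08, 0, 0, 0, -1], [0, 0.001, 0.08, 0, 0, 0, -1]]
  ]
}}

```text
time_s: 15.05
tool_pos: [0.5231, 0.2471, 0.0236]
tool_rot: [180.0, -0.0, 77.2]
force: [-0.5, -0.6, 0.0]
grip_width: 0.0215
```

Request:
{"fn": "servo_tool", "kwargs": {
  "increments": [
    [[0, 0, 0.006, 0, 0, 0, -1], [0, 0, 0.012, 0, 0, 0, -1], [0, 0, 0.012, 0, 0, 0, -1]]
  ]
}}

```text
time_s: 15.35
tool_pos: [0.5224, 0.2466, 0.0106]
tool_rot: [-180.0, 0.0, 77.3]
force: [0.8, 1.5, -1.3]
grip_width: 0.0214
```

Request:
{"fn": "servo_tool", "kwargs": {
  "increments": [
    [[0, 0, 0.003, 0, 0, 0, -1], [0, 0, 0.003, 0, 0, 0, -1]]
  ]
}}

```text
time_s: 15.55
tool_pos: [0.5226, 0.2468, 0.0079]
tool_rot: [-180.0, 0.0, 77.3]
force: [1.1, -0.4, -1.1]
grip_width: 0.0215
```

Request:
{"fn": "servo_tool", "kwargs": {
  "increments": [
    [[0, 0, 0, 0, 0, 0, -0.2], [0, 0, 0, 0, 0, 0, 0.0], [0, 0, 0, 0, 0, 0, 0.1], [0, 0, 0, 0, 0, 0, 0.1], [0, 0, 0, 0, 0, 0, 0.1]]
  ]
}}

```text
time_s: 16.05
tool_pos: [0.5228, 0.2469, 0.0082]
tool_rot: [180.0, 0.0, 77.2]
force: [0.7, -0.3, -0.1]
grip_width: 0.0463
```

Request:
{"fn": "servo_tool", "kwargs": {
  "increments": [
    [[0, 0, -0.02, 0, 0, 0, 0.1], [0, 0, -0.06, 0, 0, 0, 0.1], [0, 0, -0.11, 0, 0, 0, 0.1], [0, 0, -0.16, 0, 0, 0, 0.1], [0, 0, -0.21, 0, 0, 0, 0.1], [0, 0, -0.25, 0, 0, 0, -1], [0, 0, -0.25, 0, 0, 0, -1], [0, 0, -0.25, 0, 0, 0, -1]]
  ]
}}

```text
time_s: 16.85
tool_pos: [0.5231, 0.2471, 0.259]
tool_rot: [179.9, -0.0, 77.2]
force: [0.2, -0.2, -0.3]
grip_width: 0.0317
```

Run:
```python
from cell import env
from h import *
for n in("scene","wrist"):
    c=env.read_camera(n); f=c["frame"]
    if n=="scene":f=cv2.resize(f[130:310,170:400],None,fx=3.3,fy=3.3,interpolation=cv2.INTER_CUBIC)
    cv2.imwrite(f"pics/{n}11.png",f)
a=np.deg2rad(111.7)
print("edge", 72-144*np.cos(a),58+144*np.sin(a))
plan(env,[(B(70,30,290),Rd(77.2)),(B(165,20,260),Rd(77.2)),(B(165,20,165),Rd(77.2)),(B(125,20,165),Rd(77.2)),(B(60,20,165),Rd(77.2))])
```

```text
edge 125.24353304743144 191.7950903009041
t 16.95 p [0.5221 0.2463 0.2567] rpy [-1.799e+02  1.000e-01  7.720e+01] F [ 0.1 -0.1 -0.7] local [ 11.4  28.1 256.7] w 0.0234
[ 0.0586 -0.0019 -0.0334] [-0.09  0.09  0.05]
[ 0.1536  0.0082 -0.0035] [-0.09  0.09  0.05]
[0.1538 0.0083 0.0915] [-0.09  0.09  0.05]
[0.1138 0.0083 0.0915] [-0.09  0.09  0.05]
[0.0488 0.0083 0.0916] [-0.09  0.09  0.05]
```

View pics/scene11.png

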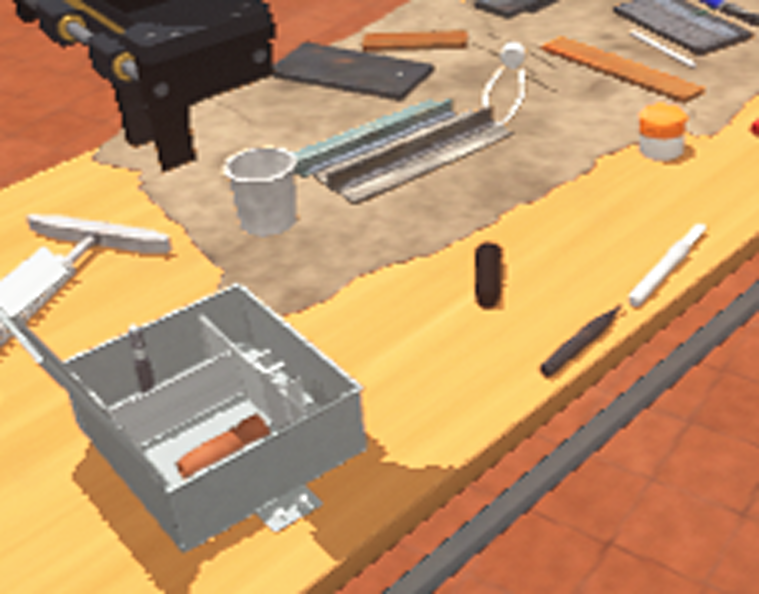

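View pics/wrist11.png

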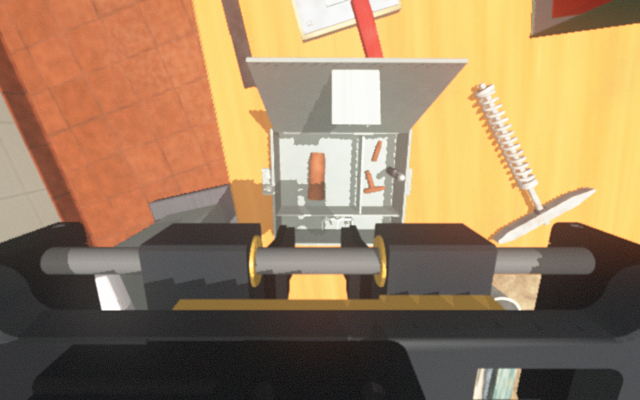

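Request:
{"fn": "servo_tool", "kwargs": {
  "increments": [
    [[0.03, 0, -0.02, 0, 0, 0, -1], [0.08, 0.004, -0.02, 0, 0, 0, -1], [0.12, 0.008, -0.01, 0, 0, 0, -1], [0.15, 0.008, 0.0, 0, 0, 0, -1], [0.154, 0.008, 0.02, 0, 0, 0, -1], [0.154, 0.008, 0.05, 0, 0, 0, -1], [0.154, 0.008, 0.08, 0, 0, 0, -1], [0.154, 0.008, 0.09, 0, 0, 0, -1], [0.154, 0.008, 0.09, 0, 0, 0, -1]]
  ]
}}

```text
time_s: 17.85
tool_pos: [0.5634, 0.394, 0.165]
tool_rot: [-179.8, 0.2, 77.3]
force: [0.3, 0.0, 0.2]
grip_width: -0.0
```

Request:
{"fn": "servo_tool", "kwargs": {
  "increments": [
    [[-0.01, 0, 0, 0, 0, 0, -1], [-0.02, 0, 0, 0, 0, 0, -1], [-0.03, 0, 0, 0, 0, 0, -1], [-0.038, 0, 0, 0, 0, 0, -1], [-0.046, 0, 0, 0, 0, 0, -1], [-0.054, 0, 0, 0, 0, 0, -1]]
  ]
}}

```text
time_s: 18.45
tool_pos: [0.5527, 0.3418, 0.1685]
tool_rot: [180.0, -0.0, 77.2]
force: [0.8, 0.2, 0.1]
grip_width: 0.0005
```

Run:
```python
from cell import env
from h import *
for n in("scene",):
    c=env.read_camera(n); f=c["frame"]
    if n=="scene":f=cv2.resize(f[110:310,140:370],None,fx=3,fy=3,interpolation=cv2.INTER_CUBIC)
    cv2.imwrite(f"pics/{n}12.png",f)
plan(env,[(B(60,20,165),Rd(77.2))])
```

```text
t 18.5 p [0.5528 0.3402 0.1683] rpy [1.80e+02 1.00e-01 7.72e+01] F [ 0.6 -1.3  0.2] local [109.7  19.  168.3] w 0.0004
[-0.0497 -0.001   0.0034] [ 0.04  0.1  -0.04]
```

View pics/scene12.png

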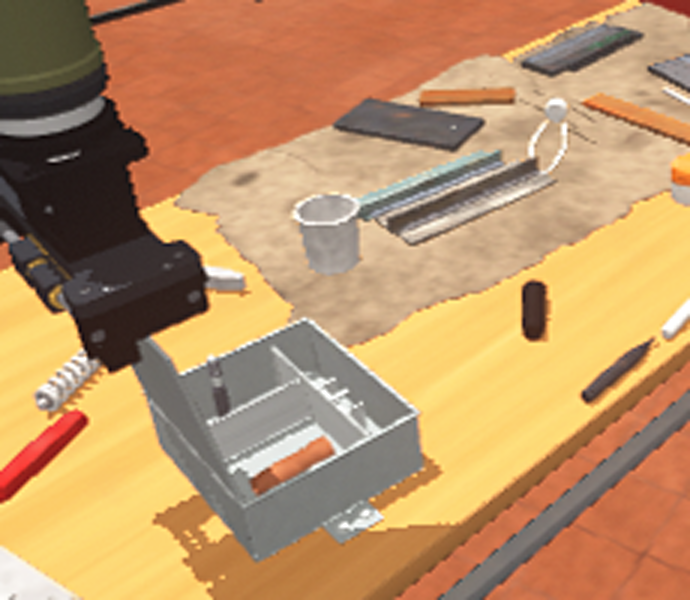

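Request:
{"fn": "servo_tool", "kwargs": {
  "increments": [
    [[-0.008, 0, 0, 0, 0, 0, -1], [-0.016, 0, 0, 0, 0, 0, -1], [-0.024, 0, 0, 0, 0, 0, -1], [-0.032, 0, 0, 0, 0, 0, -1], [-0.04, 0, 0, 0, 0, 0, -1], [-0.048, 0, 0, 0, 0, 0, -1], [-0.056, 0, 0, 0, 0, 0, -1], [-0.06, 0, 0, 0, 0, 0, -1], [-0.06, 0, 0, 0, 0, 0, -1], [-0.06, 0, 0, 0, 0, 0, -1], [-0.06, 0, 0, 0, 0, 0, -1]]
  ]
}}

```text
time_s: 19.6
tool_pos: [0.5393, 0.2846, 0.1682]
tool_rot: [-180.0, -0.0, 77.3]
force: [-0.8, 0.3, 0.2]
grip_width: 0.0005
```

Run:
```python
from cell import env
from h import *
for n in("scene",):
    c=env.read_camera(n); f=c["frame"]
    if n=="scene":f=cv2.resize(f[110:310,140:370],None,fx=3,fy=3,interpolation=cv2.INTER_CUBIC)
    cv2.imwrite(f"pics/{n}13.png",f)
plan(env,[(B(-46,0,150),Rd(77.2)),(B(-46,0,110),Rd(77.2))])
```

```text
t 19.65 p [0.5393 0.2846 0.1682] rpy [-180.    -0.    77.3] F [ 0.1 -0.5  0.2] local [ 52.5  19.8 168.2] w -0.0
[-0.0986  0.0197  0.0181] [-0.01 -0.02  0.09]
[-0.0986  0.0197  0.0581] [-0.01 -0.02  0.09]
```

View pics/scene13.png

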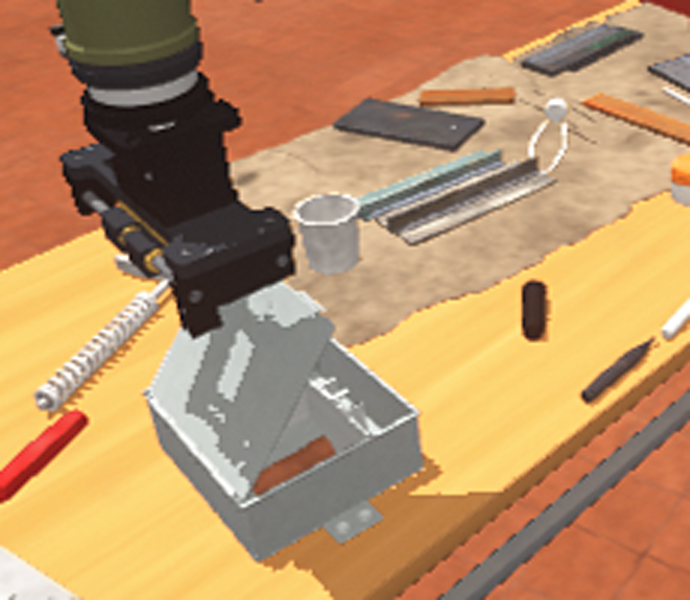

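Request:
{"fn": "servo_tool", "kwargs": {
  "increments": [
    [[0, 0, -0.01, 0, 0, 0, -1], [0, 0, -0.02, 0, 0, 0, -1], [0, 0, -0.02, 0, 0, 0, -1], [0, 0, -0.02, 0, 0, 0, -1], [0, 0, -0.02, 0, 0, 0, -1], [0, 0, -0.02, 0, 0, 0, -1], [0, 0, -0.02, 0, 0, 0, -1], [0, 0, -0.02, 0, 0, 0, -1], [0, 0, -0.02, 0, 0, 0, -1], [0, 0, -0.02, 0, 0, 0, -1], [0, 0, -0.02, 0, 0, 0, -1], [0, 0, -0.02, 0, 0, 0, -1], [0, 0, -0.02, 0, 0, 0, -1], [0, 0, -0.02, 0, 0, 0, -1], [0, 0, -0.02, 0, 0, 0, -1]]
  ]
}}

```text
time_s: 21.15
tool_pos: [0.5394, 0.2841, 0.1882]
tool_rot: [180.0, 0.0, 77.3]
force: [-0.3, 0.5, -0.5]
grip_width: 0.0002
```

Run:
```python
from cell import env
from h import *
for n in("scene",):
    c=env.read_camera(n); f=c["frame"]
    if n=="scene":f=cv2.resize(f[110:310,140:370],None,fx=3,fy=3,interpolation=cv2.INTER_CUBIC)
    cv2.imwrite(f"pics/{n}14.png",f)
plan(env,[(B(-41,0,150),Rd(77.2)),(B(-41,0,105),Rd(77.2))])
```

```text
t 21.2 p [0.5394 0.2842 0.1881] rpy [180.    0.   77.3] F [ 0.2 -0.5  0.3] local [ 52.1  19.6 188.1] w 0.0004
[-0.0931  0.0196  0.0382] [0.   0.   0.05]
[-0.0931  0.0196  0.0832] [0.   0.   0.05]
```

View pics/scene14.png

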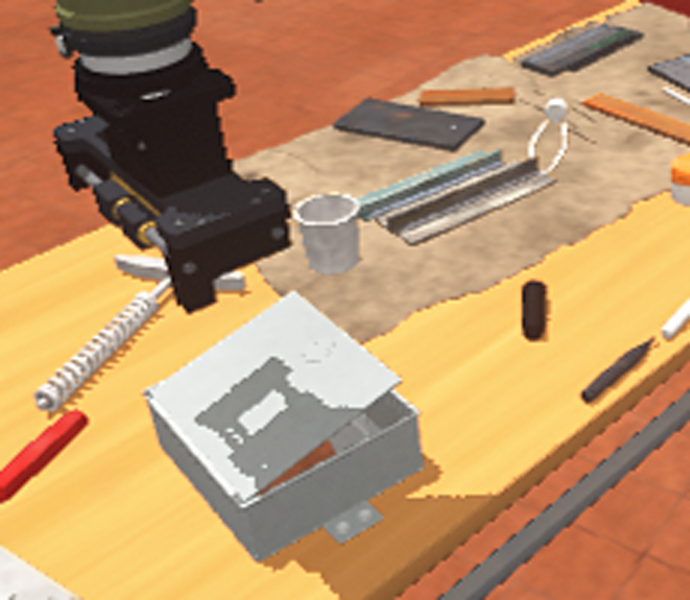

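Request:
{"fn": "servo_tool", "kwargs": {
  "increments": [
    [[-0.04, 0.01, 0, 0, 0, 0, -1], [-0.08, 0.02, 0.01, 0, 0, 0, -1], [-0.097, 0.02, 0.03, 0, 0, 0, -1], [-0.097, 0.02, 0.06, 0, 0, 0, -1], [-0.097, 0.02, 0.08, 0, 0, 0, -1], [-0.097, 0.02, 0.083, 0, 0, 0, -1], [-0.097, 0.02, 0.083, 0, 0, 0, -1]]
  ]
}}

```text
time_s: 21.9
tool_pos: [0.5373, 0.1853, 0.1051]
tool_rot: [-180.0, 0.0, 77.3]
force: [0.2, 0.3, -0.4]
grip_width: 0.0006
```

Request:
{"fn": "servo_tool", "kwargs": {
  "increments": [
    [[0, 0, 0.006, 0, 0, 0, -1], [0, 0, 0.012, 0, 0, 0, -1], [0, 0, 0.018, 0, 0, 0, -1], [0, 0, 0.024, 0, 0, 0, -1], [0, 0, 0.03, 0, 0, 0, -1], [0, 0, 0.036, 0, 0, 0, -1], [0, 0, 0.04, 0, 0, 0, -1], [0, 0, 0.043, 0, 0, 0, -1]]
  ]
}}

```text
time_s: 22.7
tool_pos: [0.5376, 0.1846, 0.0618]
tool_rot: [180.0, 0.0, 77.2]
force: [0.2, -2.7, 4.2]
grip_width: 0.0005
```

Request:
{"fn": "servo_tool", "kwargs": {
  "increments": [
    [[0, 0, 0.002, 0, 0, 0, -1], [0, 0, 0.004, 0, 0, 0, -1], [0, 0, 0.006, 0, 0, 0, -1], [0, 0, 0.006, 0, 0, 0, -1]]
  ]
}}

```text
time_s: 23.1
tool_pos: [0.5376, 0.1849, 0.0561]
tool_rot: [180.0, 0.0, 77.2]
force: [0.3, -3.4, 4.7]
grip_width: 0.0004
```

Request:
{"fn": "servo_tool", "kwargs": {
  "increments": [
    [[0, 0, 0.001, 0, 0, 0, -1], [0, 0, 0.001, 0, 0, 0, -1]]
  ]
}}

```text
time_s: 23.3
tool_pos: [0.5376, 0.185, 0.0552]
tool_rot: [180.0, 0.0, 77.2]
force: [0.3, -4.0, 4.1]
grip_width: 0.0002
```

Request:
{"fn": "servo_tool", "kwargs": {
  "increments": [
    [[0, 0, 0.001, 0, 0, 0, -1], [0, 0, 0.001, 0, 0, 0, -1]]
  ]
}}

```text
time_s: 23.5
tool_pos: [0.5377, 0.185, 0.0549]
tool_rot: [180.0, 0.0, 77.2]
force: [-1.6, -5.0, 9.7]
grip_width: 0.0005
```

Request:
{"fn": "servo_tool", "kwargs": {
  "increments": [
    [[0, 0, 0.0005, 0, 0, 0, -1], [0, 0, 0.0005, 0, 0, 0, -1]]
  ]
}}

```text
time_s: 23.7
tool_pos: [0.5377, 0.185, 0.0549]
tool_rot: [180.0, 0.1, 77.2]
force: [-2.3, -5.6, 13.3]
grip_width: 0.0003
```

Stop reached at 13 N; letting up slowly, then clear.

Request:
{"fn": "servo_tool", "kwargs": {
  "increments": [
    [[0, 0, -0.004, 0, 0, 0, -1], [0, 0, -0.008, 0, 0, 0, -1], [0, 0, -0.012, 0, 0, 0, -1], [0, 0, -0.03, 0, 0, 0, -1], [0, 0, -0.07, 0, 0, 0, -1], [-0.04, 0, -0.11, 0, 0, 0, -1], [-0.08, 0, -0.15, 0, 0, 0, -1], [-0.12, 0, -0.18, 0, 0, 0, -1], [-0.16, 0, -0.18, 0, 0, 0, -1], [-0.2, 0, -0.18, 0, 0, 0, -1], [-0.2, 0, -0.18, 0, 0, 0, -1], [-0.2, 0, -0.18, 0, 0, 0, -1]]
  ]
}}

```text
time_s: 24.9
tool_pos: [0.4931, -0.0099, 0.2333]
tool_rot: [-180.0, -0.1, 77.1]
force: [0.9, 1.2, -0.4]
grip_width: 0.0006
```

Run:
```python
from cell import env
from h import *
for n in("scene",):
    c=env.read_camera(n); f=c["frame"]
    f=cv2.resize(f[110:310,170:430],None,fx=3,fy=3,interpolation=cv2.INTER_CUBIC)
    cv2.imwrite(f"pics/{n}15.png",f)
```

```text
(no output)
```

View pics/scene15.png

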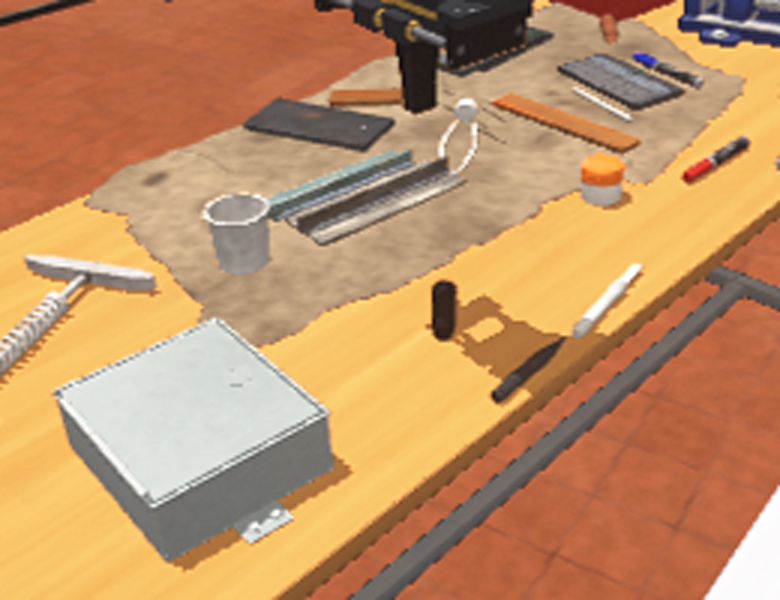

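The picture shows the lid latched flush on the box (dimple near 238,380), the other loose items where they were, and the gripper well clear.

Run:
```python
from cell import env
print(env.sign_off(), env.get_obs()["time_s"])
```

```text
the job is handed in; nothing more can be done
the job is handed in; nothing more can be done
```

The copper nozzle is in the large bay of the box and the lid is latched flush again. I handed the job in just after the 24.9 s mark, against the 72 s limit.

- **Opening:** I pressed the dimple to its stop, reading about 12 N, and the lid sprang ajar. I lifted it from under the front edge, beside the cam plate, and swung it fully open.
- **Nozzle:** I gripped the nozzle at 20 N, set it down on the bay floor and released it. A picture with the gripper withdrawn showed it lying in the large bay.
- **Closing:** I pushed the lid past its balance point from behind and let it fall to ajar. I then pressed the dimple to its stop again, reading about 13 N.

**Last checks:** The final picture, taken after letting go, shows the lid flush with the rim. The soapstone holder, punch, pot and black decoy are where they were, and the gripper is clear of everything. I judged these positions by eye and did not measure them again. No check failed. The only disagreement was early on, when the scene and top cameras placed the box about 5 mm apart. I used a position between the two, and the wrist camera then agreed with it to within about 3 mm.

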